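Shut the bead box and tighten its clutch knob until it clicks

TASK

Gently fold the open beech flap down until it lies fully shut on the bead box. Then turn the round metal knob beside it clockwise (seen from above) until you feel its slip clutch click right over, stop after one or two clicks, and let go; leave the abacus, bells, bear and egg cup where they stand.

Things in the scene. Friction and masses are not known exactly. Their poses are not given: they have to be found in the camera images.
- beadbox: Fixed beech box, 130 mm (its x) by 250 mm (its y) by 70 mm high, on a rubber-topped shelf (25 mm above the table). Origin: centre of its underside; z up, x from its front to the hinge side, away from the robot at yaw 0. Bead well and flap take its -y part; a solid deck (top at z = 70 mm) carries the knob at its +y end.
- flap: Beech flap, 122 long, 156 wide, 10 mm thick, 0.11-0.18 kg. Origin mid-hinge, at 62, -45, 70 mm in the box's frame; hinge along the box's y. It runs from there along its own -x, inner face at z = 0, outer face at z = 10 mm. Shut: its axes are parallel to the box's, top 80 mm above the box's underside. Starts open, leaning 10 to 35 degrees back past upright (towards the box's +x).
- flap_edge (a point): Middle of the flap's free edge, on its outer face (-124, 0, 10 mm in the flap's frame). Stiff hinge: the flap stays where it is left; 1 to 4 N square to it at this edge moves it. It opens to 129 degrees at most and stops rigidly when shut; pushes on it must stay below 30 N.
- knob_axis (a point): Point on the knob's upright axis at the height to grip (TCP here): 0, 83, 105 mm in the box's frame, fixed to the box. The knob is a fluted round aluminium cap, 40 mm wide, sides 77 to 111 mm above the box's underside, the same at any angle; grip it at any yaw (45 N is ample). Let go, it stays (once tight, it springs back about 0.15 rad without loosening the bolt).
- knob_foot (a point): Centre of the knob's 54 mm collar, 0, 83, 76 mm in the box's frame. Clockwise the knob runs lightly (below 0.1 N m) for an unknown 1.0 to 2.5 rad till the bolt is tight; then torque climbs at 2.5 N m/rad to a peak of 0.22-0.6 N m, and falls back by a third or more as the clutch clicks over, once per 0.52 rad; go 0.3 rad past a peak to complete its click. More than 3 clicks harm it.
- pin_top (a point): Top of a plain 8 mm steel tell-tale pin in the middle of the knob, lifted by the clutch: 112 mm above the box's underside (1 mm proud of the knob) until the clutch slips, then 1.57 mm higher with each click (3 mm per rad of slip); it stays up.
- bolt_peg_top (a point): Top of a 10 mm dark steel peg in the deck, at -50, 110 mm in the box's frame, that shows the inner bolt: level with the deck (70.5 mm above the box's underside) while the bolt is loose, it comes up only over the last 0.45 rad of running, to about 76 mm when the bolt is tight. Turning the knob back (anticlockwise) loosens the bolt and lowers the peg.
- abacus: Bystander: lavender plastic abacus, 70 x 200 x 170 mm high (frame 18 mm thick), origin centre of its underside.
- bells: Bystander: three brass bells on a wooden bar 45 x 150 mm, 55 mm high, origin centre of its underside.
- bear: Bystander: wooden counting bear, 50 mm wide, 86 mm high, origin centre of its underside.
- eggcup: Bystander: glossy red ceramic egg cup, 49 mm wide, 62 mm high, origin centre of its underside.

How it is judged:
On the way, in this order (a step that is already met when the one before it is completed fails the run):
1. the flap lies fully shut on the box (before the clutch has clicked) (angle between the z axis of flap and the z axis of beadbox, either way round below 0.05 rad), for 0.2 s.
2. the bolt is tight and the clutch has clicked at least once (angle between the z axis of flap and the z axis of beadbox, either way round below 0.05 rad and z of bolt_peg_top in the frame of beadbox above 0.0745 m and z of pin_top in the frame of beadbox above 0.1128 m), for 0.1 s.
At the end, for the whole second after the job is handed in: The flap is shut (within 0.05 rad) and at rest; the bolt peg's top is at least 74.5 mm above the box's underside (bolt still tight); the tell-tale pin's top stands 112.8 to 117.5 mm above it (the clutch has clicked at least once and no more than three times) (all of step 2 and z of pin_top in the frame of beadbox below 0.1175 m and linear speed of flap below 0.02 m/s); the robot touches nothing.
It fails at once if the clutch is driven more than three clicks past tight (z of pin_top in the frame of beadbox above 0.1175 m).
It fails at once if the robot presses on the flap with more than 30 N (contact force between flap and the fingers above 30 N or contact force between flap and the arm above 30 N).
It fails at once if a bystander is moved by more than 20 mm (distance of any of abacus, bells, bear, eggcup from where it was at the start of the episode above 0.02 m).
It also fails if it takes over 72 s, if anything falls off the work surface, if the arm or the gripper's body presses on something with over 40 N, if the wrist force passes 120 N, or if a joint passes its speed limit or range.

ROBOT

A 6-joint arm with a two-finger parallel gripper is mounted at the origin on the work surface. World frame = base frame: x ahead of the robot, y to its left, z up, the work surface at z = 0. Lengths are in m, angles in rad, forces in N, time in s.
With the tool pointing down it reaches from about 0.25 to 0.85 m from the base axis. Payload 12.5 kg.
Tool frame: the origin (TCP) lies between the finger pads, 19 mm behind the fingertips; this is the grasp point; z points along the fingers, y is the line along which they close (so a half turn about z gives the same grasp; the last joint's range is limited). The gripper opens to 93 mm and grips with 3 to 60 N. Pads are 15 mm wide; open, the fingers measure 128 mm over their backs; the gripper's body (75 mm by 188 mm) begins 65 mm behind the grasp point.
Start: joints at [1.067, 0.351, 1.652, -0, 1.139, -0.085], TCP at [0.224, 0.502, 0.237] pointing down, gripper open.
Joint ranges: [-2.75, 2.75], [-0.79, 2.1], [0.01, 2.65], [-1.57, 4.71], [0.07, 3.14], [-2.87, 2.87]. Speed limits (rad/s): [2.22, 2.22, 2.79, 3.14, 3.14, 3.14].

INTERFACE

Orientations are given as [roll, pitch, yaw] about the fixed x, y, z axes, in that order (R = Rz(yaw) Ry(pitch) Rx(roll)).
In Python, from workcell import robot gives the robot as it stands. The module is installed in compiled form; this text tells all that it offers.
- The arm moves only by the shell command python3 -m creep 'ROWS' [OPENING]. ROWS is JSON, a list of rows, each a list of 6 numbers: the shift along the tool's x, y, z in m, then the turn, a rotation vector about the tool's x, y, z in degrees. A call has 1 to 8 rows; each row is the pose to reach, as a shift and turn from the pose commanded when the call began, along the tool's axes at that moment; what a row does not reach only later rows make up. A row lasts 1/12 s, in which the tool goes at most 41.7 mm and 7.16 degrees, less where a joint would pass 70% of its speed; a pose out of reach is approached as far as the arm can. A call with a gripper value outside its range is refused whole. OPENING is the gripper's target within -1 to 1 (fully open at 1, half-way at 0, shut at -1), set as the call begins (- or left out, the last holds). The fingers move at their own pace and stop on an object; the grip force is fixed at half the most. Time passes only in rows, so rows that repeat a pose let the fingers close. It gives the time, the measured TCP pose, the force, the opening and the grip force at its end, in the units of the state.
- robot.observe(): the state, without advancing time (a new reading comes with each control period).
- robot.grab_frame(name): name is "scene" or "top" or "wrist"; returns (picture, depth): 384x512x3 uint8, red, green, blue; 384x512 float32, m along the optical axis (not along the pixel's ray), 0 where there is no reading.
- robot.get_calibration(name): a dict with "camera_matrix" (3x3 intrinsics, pixels), "eye" and "rotation" of the camera in the world. Camera axes: x right, y up, looking along -z (the intrinsics and any distortion apply to the point x, -y, -z); pixel columns grow to the right and rows downward; lengths in m; the calibration is good to about 2 mm. A picture is of the moment at which its call begins: read the wrist's pose just before it. get_calibration takes no time and is no camera call; for the wrist camera it gives the pose at the moment of the call.
- robot.sign_off(): hands the job in; it is judged then, once.
Trained networks look in the newest picture that a camera, given by its name, has taken for a name from the list of things; names that differ only in an ending like _2 or _b are one class to them, and where a whole thing is asked for, a point or a joint stands for the part that bears it (a point fixed in the world has none). Each returns a list of dicts, best first, with "confidence" (0 to 1); they miss things now and then, are a little off and sometimes report something else, mostly with a low value. They report only what shows in the picture. A call takes as long as a camera call.
- robot.find_in(name, camera): "pixel" ([column, row] in pixels, amid what is visible of it).
- robot.cut_out(name, camera): "region" (384x512 bool, what is visible of it) and "pixel" ([column, row] in pixels, amid what is visible of it).
- robot.tip_of(name, camera): "pixel" ([column, row] in pixels: a listed point, or the origin of a listed thing).
The state is a dict: "t": time; "joint_pos": joint angles; "dq": joint speeds; "joint_torque": joint torques, N m; "tcp_pos": TCP position; "ee_rot": TCP orientation; "wrist_force": force on the tool from outside, world axes, zero at the start; "ft_torque": the same for the moment, N m; "width": finger opening in m; "grip_force": force on a finger pad.
Only numpy, scipy, OpenCV 4.12 (cv2) and the standard library are available. Lean on these libraries where they do the work, as an engineer would, in place of code of your own. Each camera call takes 0.05 s, during which the arm holds its last target. There are 200 camera calls.

## Working session

There is one attempt and no reset: what is moved stays moved. The work goes in short steps, Python scripts to look and compute and a shell command to move; the robot and the scene stay as the last step left them, time stands still between calls to the robot, and variables do not carry over. Pictures are saved under pics/ and viewed, at most 10 in all, crops included, and the job is handed in when it is done.

```bash
mkdir -p pics
cat > h.py <<'E'
import numpy as np, cv2
from workcell import robot
from scipy.spatial.transform import Rotation as R
def cam(n):
    im,d=robot.grab_frame(n); c=robot.get_calibration(n); return im,d,c
def pt(c,px,z):
    K=np.array(c['camera_matrix']); 
    p=np.array([(px[0]-K[0,2])/K[0,0]*z,-(px[1]-K[1,2])/K[1,1]*z,-z])
    return np.array(c['eye'])+np.array(c['rotation'])@p
def cloud(c,d):
    v,u=np.mgrid[0:d.shape[0],0:d.shape[1]]; K=np.array(c['camera_matrix'])
    p=np.stack([(u-K[0,2])/K[0,0]*d,-(v-K[1,2])/K[1,1]*d,-d],-1)
    return p@np.array(c['rotation']).T+np.array(c['eye'])
E
cat > a.py <<'E'
from h import *
np.set_printoptions(precision=4,suppress=True)
ims=[]
for n in ['scene','top']:
    im,d,c=cam(n); ims.append(im); np.save(n+'.npy',d)
    print(n,{k:np.array(v).round(3).tolist() if not isinstance(v,str) else v for k,v in c.items()})
    P=cloud(c,d)
    for t in ['flap_edge','flap','beadbox','knob_axis','knob_foot','pin_top','bolt_peg_top','abacus','bells','bear','eggcup']:
        for r in robot.tip_of(t,n)[:1]:
            u,v=[int(round(x)) for x in r['pixel']]
            print(t,round(r['confidence'],2),(u,v),P[v,u] if 0<=v<384 and 0<=u<512 else None)
cv2.imwrite('pics/a_s.png',ims[0][:,:,::-1]);cv2.imwrite('pics/a_t.png',ims[1][:,:,::-1])
print(robot.observe())
E
python3 a.py
```

```text
scene {'camera_matrix': [[408.336, 0.0, 257.519], [0.0, 408.336, 193.092], [0.0, 0.0, 1.0]], 'eye': [0.966, -0.49, 0.637], 'rotation': [0.911, 0.009, 0.687]}Traceback (most recent call last):
  File "a.py", line 7, in <module>
    P=cloud(c,d)
  File "h.py", line 13, in cloud
    return p@np.array(c['rotation']).T+np.array(c['eye'])
           ~~~~~~~~~~~~~~~~~~~~~~~~~~~^~~~~~~~~~~~~~~~~~~
ValueError: operands could not be broadcast together with shapes (384,512) (3,)
```

```bash
sed -i "s/np.array(c\['rotation'\])/R.from_euler('xyz',c['rotation']).as_matrix()/" h.py; python3 a.py
```

```text
scene {'camera_matrix': [[408.336, 0.0, 257.519], [0.0, 408.336, 193.092], [0.0, 0.0, 1.0]], 'eye': [0.966, -0.49, 0.637], 'rotation': [0.911, 0.009, 0.687]}
flap_edge 0.57 (284, 213) [ 0.6555 -0.0447  0.1733]
flap 0.93 (258, 231) [ 0.6247 -0.0791  0.1375]
beadbox 0.83 (252, 228) [ 0.6493 -0.1238  0.191 ]
knob_axis 0.68 (284, 178) [0.5615 0.0845 0.1338]
knob_foot 0.78 (284, 184) [0.5671 0.0775 0.1246]
pin_top 0.49 (289, 186) [0.5743 0.0859 0.1179]
abacus 0.71 (352, 198) [0.6623 0.2167 0.048 ]
bear 0.87 (351, 200) [0.6615 0.215  0.0428]
eggcup 0.97 (319, 172) [0.5407 0.2675 0.0407]
top {'camera_matrix': [[419.674, 0.0, 258.953], [0.0, 419.674, 189.341], [0.0, 0.0, 1.0]], 'eye': [0.362, 0.023, 1.126], 'rotation': [0.169, 0.016, -1.579]}
flap_edge 0.86 (302, 128) [ 0.718  -0.0788  0.0242]
flap 0.7 (289, 168) [ 0.5913 -0.037   0.0943]
beadbox 0.56 (270, 192) [0.538  0.0109 0.0496]
knob_axis 0.8 (236, 180) [0.5535 0.0931 0.1385]
knob_foot 0.73 (232, 186) [0.5394 0.1029 0.1363]
bolt_peg_top 0.71 (290, 169) [ 0.5885 -0.0394  0.0952]
abacus 0.77 (368, 216) [ 0.4693 -0.2307  0.0852]
bells 0.59 (280, 243) [ 0.4056 -0.0123  0.0647]
bear 0.84 (188, 154) [0.6376 0.2232 0.0679]
eggcup 0.68 (170, 196) [0.5244 0.2627 0.0876]
{'t': 1.25, 'joint_pos': array([ 1.0674,  0.3507,  1.6518,  0.    ,  1.1391, -0.0846]), 'dq': array([-0.0004, -0.0001, -0.0012,  0.0002, -0.0007, -0.0009]), 'joint_torque': array([ -0.0016, -49.7235, -28.549 ,   0.0698,   0.0219,  -0.    ]), 'tcp_pos': array([0.2236, 0.5025, 0.2374]), 'ee_rot': array([ 3.1416, -0.    ,  2.7228]), 'wrist_force': array([ 0.002 ,  0.0803, -0.2936]), 'ft_torque': array([ 0.0061, -0.0036,  0.01  ]), 'grip_force': 0.0, 'width': 0.09290864598889287}
```

View pics/a_s.png

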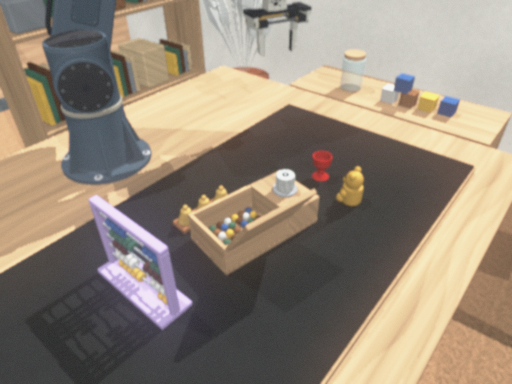

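View pics/a_t.png

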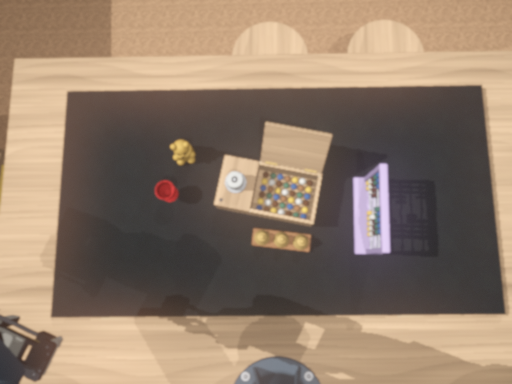

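```bash
cat > b.py <<'E'
from h import *
np.set_printoptions(precision=4,suppress=True)
im,d,c=cam('top'); P=cloud(c,d)
for t in ['beadbox','flap']:
  for r in robot.cut_out(t,'top')[:2]:
    m=r['region']; q=P[m]; print(t,r['confidence'],m.sum(),q.min(0),q.max(0))
m=np.zeros(d.shape,bool); m[118:230,208:335]=1
top=m&(abs(P[...,2]-.095)<.008)
q=P[top]; 
rect=cv2.minAreaRect((q[:,:2]*1000).astype(np.float32)); print('rect',rect,cv2.boxPoints(rect))
roi=np.zeros(d.shape,bool); roi[120:185,258:335]=1
f=P[roi&(P[...,2]>.108)]
cen=f.mean(0);U,S,V=np.linalg.svd(f-cen,full_matrices=False); print('flap',len(f),cen,V[2],S,f.min(0),f.max(0))
print('flap normal tilt',np.degrees(np.arccos(V[2,2])), 'yaw',np.degrees(np.arctan2(V[2,1],V[2,0])))
print('highest',f[f[:,2]>f[:,2].max()-.012].mean(0))
k=np.zeros(d.shape,bool);k[165:200,215:255]=1
kk=P[k&(P[...,2]>.125)];print('knob',len(kk),kk.mean(0),kk.min(0),kk.max(0))
E
python3 b.py
```

```text
beadbox 0.94 8077 [ 0.3618 -0.1541  0.0201] [0.726  0.1511 1.1259]
flap 0.73 7931 [ 0.3618 -0.1268  0.022 ] [0.6786 0.1519 1.1259]
flap 0.62 2568 [ 0.3618 -0.1567  0.0208] [0.7157 0.0356 1.1259]
rect ((541.3946533203125, 17.368392944335938), (250.0944366455078, 135.21298217773438), 78.21732330322266) [[ 449.678   -91.2387]
 [ 582.0419 -118.8492]
 [ 633.1113  125.9755]
 [ 500.7474  153.586 ]]
flap 2430 [ 0.6299 -0.0474  0.163 ] [-0.9648  0.2005 -0.1699] [3.6536 2.2065 1.1847] [ 0.3618 -0.1291  0.108 ] [0.6791 0.0329 1.1259]
flap normal tilt 99.78190140053599 yaw 168.26063245773742
highest [0.3618 0.0234 1.1259]
knob 238 [0.5458 0.095  0.1816] [0.3618 0.0234 0.125 ] [0.5768 0.1175 1.1259]
```

```bash
sed -i "s/P=cloud(c,d)/P=cloud(c,d); P[d==0]=0/" b.py
cat >> b.py <<'E'
yaw=np.radians(-11.75); Rb=R.from_euler('z',yaw).as_matrix()
x0,y0=rect[0][0]/1000,rect[0][1]/1000
for th in [0]:
  for src in ['scene']:
    im,d2,c2=cam(src); P2=cloud(c2,d2); P2[d2==0]=0
    mm=np.zeros(d2.shape,bool)
    L=(P2-[x0,y0,.025])@Rb
    s=(abs(L[...,1]+.045)<.09)&(L[...,0]>.04)&(L[...,0]<.2)&(L[...,2]>.085)
    print('scene flap pts',s.sum(), L[s].min(0) if s.any() else 0, L[s].max(0) if s.any() else 0)
    kk2=(np.hypot(L[...,0],L[...,1]-.083)<.04)&(L[...,2]>.105); print('scene knob',L[kk2].mean(0),L[kk2].max(0))
Lf=(f-[x0,y0,.025])@Rb; 
g=Lf[:,0]>.02; Lf=Lf[g]; a=np.polyfit(Lf[:,2],Lf[:,0],1); print('slope x/z',a,'lean deg',np.degrees(np.arctan(a[0])),Lf.min(0),Lf.max(0))
E
python3 b.py
cat > e.py <<'E'
E
```

```text
beadbox 0.72 8059 [ 0.     -0.1386  0.    ] [0.7194 0.1528 0.203 ]
flap 0.69 2643 [ 0.    -0.157  0.   ] [0.7263 0.0331 0.203 ]
rect ((541.2088012695312, 17.5911865234375), (250.3546142578125, 135.1163330078125), 78.29643249511719) [[ 449.6631  -91.2797]
 [ 581.9704 -118.6878]
 [ 632.7545  126.462 ]
 [ 500.4472  153.8701]]
flap 2420 [ 0.6312 -0.0476  0.1583] [-0.8127  0.1703  0.5572] [2.2088 1.6256 0.0898] [ 0.5822 -0.1289  0.108 ] [0.6793 0.0329 0.203 ]
flap normal tilt 56.139461771198995 yaw 168.16492251691264
highest [ 0.6568 -0.0529  0.1959]
knob 229 [0.5548 0.0987 0.1357] [0.5357 0.0791 0.126 ] [0.5776 0.1178 0.1408]
scene flap pts 1096 [ 0.0753 -0.1274  0.085 ] [0.1372 0.0295 0.1732]
scene knob [0.0011 0.077  0.1088] [0.0193 0.0977 0.1113]
slope x/z [0.668  0.0124] lean deg 33.74347680725909 [ 0.0642 -0.1232  0.083 ] [0.1362 0.0328 0.178 ]
```

```bash
python3 -m creep '[[-0.03,-0.015,-0.03,0,0,-6],[-0.06,-0.03,-0.06,0,0,-12.2],[-0.1,-0.045,-0.063,0,0,-12.2],[-0.14,-0.065,-0.063,0,0,-12.2],[-0.18,-0.085,-0.063,0,0,-12.2],[-0.215,-0.102,-0.063,0,0,-12.2],[-0.25,-0.12,-0.063,0,0,-12.2],[-0.28,-0.135,-0.063,0,0,-12.2]]' -1
cat > where.py <<'E'
from h import *
np.set_printoptions(precision=4,suppress=True)
C=np.array([.5385,.0175,.025]); Rb=R.from_euler('z',-11.75,degrees=True).as_matrix()
s=robot.observe(); M=R.from_euler('xyz',s['ee_rot'])
print('t',s['t'],'tcp',s['tcp_pos'],'rot',np.degrees(s['ee_rot']),'box',(s['tcp_pos']-C)@Rb*1000,'j',s['joint_pos'],'F',s['wrist_force'],'w',s['width'],s['ft_torque'],s['grip_force'])
import sys
if len(sys.argv)>3:
    g=C+Rb@(np.array(list(map(float,sys.argv[1:4])))/1000); print('shift',M.inv().apply(g-s['tcp_pos']),g)
E
python3 where.py 175 -45 275
```

```text
t: 2.27
tcp_pos: [0.4255, 0.2634, 0.3007]
ee_rot: [3.141, 0.0, 2.936]
wrist_force: [0.6, 0.8, -0.3]
width: 0.0439
grip_force: 0.0
t 2.2667 tcp [0.4255 0.2634 0.3007] rot [179.9821   0.023  168.2069] box [-160.7516  217.7567  275.672 ] j [ 0.4613  0.1976  1.695  -0.      1.2485 -0.9036] F [ 0.6102  0.8231 -0.304 ] w 0.04390327708088682 [ 0.0838  0.0196 -0.0291] 0.0
shift [-0.3359 -0.2625  0.0007] [ 0.7007 -0.0622  0.3   ]
```

```bash
python3 -m creep '[[-0.032,-0.025,0,0,0,0],[-0.064,-0.05,0,0,0,0],[-0.096,-0.075,0,0,0,0],[-0.128,-0.1,0,0,0,0],[-0.16,-0.125,0,0,0,0],[-0.192,-0.15,0,0,0,0],[-0.224,-0.175,0,0,0,0],[-0.256,-0.2,0,0,0,0]]'
python3 -m creep '[[-0.032,-0.025,0,0,0,0],[-0.064,-0.05,0,0,0,0],[-0.08,-0.062,0.02,0,0,0],[-0.08,-0.062,0.06,0,0,0],[-0.08,-0.062,0.1,0,0,0],[-0.08,-0.062,0.118,0,0,0],[-0.08,-0.062,0.118,0,0,0]]'
python3 where.py
python3 - <<'E'
from h import *
im,d,c=cam('scene'); cv2.imwrite('pics/c.png',cv2.resize(im[100:300,100:400,::-1],(750,500)))
E
```

```text
t: 2.93
tcp_pos: [0.6352, 0.0153, 0.3005]
ee_rot: [-3.142, 0.0, 2.936]
wrist_force: [0.3, 0.1, -0.2]
width: 0.0004
grip_force: 0.0
t: 3.52
tcp_pos: [0.6977, -0.0598, 0.177]
ee_rot: [-3.141, -0.008, 2.935]
wrist_force: [-0.5, -0.5, -0.3]
width: 0.0006
grip_force: 0.0
t 3.5167 tcp [ 0.6977 -0.0598  0.177 ] rot [-179.9735   -0.48    168.189 ] box [171.6169 -43.2127 151.9781] j [-0.1519  0.6873  1.2622 -0.      1.2006 -1.5165] F [-0.49   -0.4579 -0.3323] w 0.0005630585777461388 [-0.0359 -0.0196 -0.0198] 0.0
```

View pics/c.png

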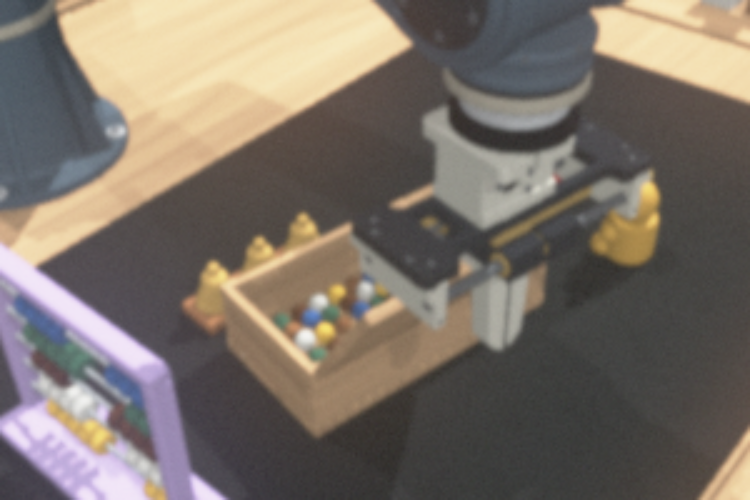

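```bash
python3 -m creep '[[0.005,0,-0.002,0,0,0],[0.01,0,-0.004,0,0,0],[0.015,0,-0.006,0,0,0],[0.02,0,-0.008,0,0,0],[0.025,0,-0.01,0,0,0],[0.03,0,-0.012,0,0,0],[0.035,0,-0.014,0,0,0],[0.04,0,-0.016,0,0,0]]'
python3 where.py
```

```text
t: 4.23
tcp_pos: [0.6608, -0.0517, 0.1994]
ee_rot: [3.142, 0.002, 2.936]
wrist_force: [3.8, -0.7, 1.2]
width: 0.0006
grip_force: 1.6
t 4.2333 tcp [ 0.6608 -0.0517  0.1994] rot [179.9965   0.1127 168.2023] box [133.7964 -42.8884 174.423 ] j [-0.1483  0.5914  1.3718 -0.0001  1.1764 -1.5132] F [ 3.7882 -0.6971  1.1665] w 0.0005676510452631773 [-0.0619 -0.5045 -0.0084] 1.6217701323330402
```

```bash
python3 -m creep '[[0.006,0,-0.002,0,0,0],[0.012,0,-0.004,0,0,0],[0.018,0,-0.007,0,0,0],[0.025,0,-0.01,0,0,0],[0.032,0,-0.013,0,0,0],[0.039,0,-0.016,0,0,0],[0.046,0,-0.018,0,0,0],[0.052,0,-0.02,0,0,0]]'
python3 where.py|cut -c1-400
python3 -m creep '[[0.007,0,0,0,0,0],[0.014,0,0,0,0,0],[0.021,0,0.001,0,0,0],[0.028,0,0.002,0,0,0],[0.035,0,0.003,0,0,0],[0.042,0,0.005,0,0,0],[0.048,0,0.007,0,0,0],[0.054,0,0.009,0,0,0]]'
python3 where.py
```

```text
t: 4.9
tcp_pos: [0.609, -0.0409, 0.2186]
ee_rot: [-3.142, -0.0, 2.936]
wrist_force: [0.9, -0.1, -0.9]
width: 0.0008
grip_force: 0.8
t 4.9 tcp [ 0.609  -0.0409  0.2186] rot [-179.9998   -0.0124  168.2061] box [ 80.8998 -42.7998 193.6178] j [-0.1433  0.4787  1.5073  0.      1.1558 -1.5082] F [ 0.8635 -0.0529 -0.8543] w 0.0008141473779410105 [-0.0009 -0.2285 -0.0534] 0.7685143779963255
t: 5.57
tcp_pos: [0.5563, -0.0299, 0.2091]
ee_rot: [-3.142, -0.0, 2.936]
wrist_force: [2.0, -0.5, 1.1]
width: 0.0005
grip_force: 0.6
t 5.5667 tcp [ 0.5563 -0.0299  0.2091] rot [-179.9985   -0.0182  168.2026] box [ 27.0382 -42.8043 184.0633] j [-0.1373  0.3945  1.6631 -0.      1.0844 -1.5022] F [ 2.012  -0.4676  1.1282] w 0.00047139335600198756 [-0.0645 -0.2931  0.0273] 0.6192477018339559
```

```bash
python3 -m creep '[[0.006,0,0.003,0,0,0],[0.012,0,0.007,0,0,0],[0.018,0,0.011,0,0,0],[0.023,0,0.015,0,0,0],[0.028,0,0.02,0,0,0],[0.033,0,0.025,0,0,0],[0.038,0,0.03,0,0,0],[0.042,0,0.035,0,0,0]]'
python3 -m creep '[[0.003,0,0.005,0,0,0],[0.006,0,0.01,0,0,0],[0.009,0,0.015,0,0,0],[0.011,0,0.02,0,0,0],[0.013,0,0.025,0,0,0],[0.015,0,0.03,0,0,0],[0.017,0,0.034,0,0,0],[0.018,0,0.038,0,0,0]]'
python3 where.py
```

```text
t: 6.23
tcp_pos: [0.5154, -0.0213, 0.1738]
ee_rot: [-3.142, -0.0, 2.936]
wrist_force: [0.3, -1.0, 0.5]
width: 0.0006
grip_force: 0.5
t: 6.9
tcp_pos: [0.498, -0.0177, 0.136]
ee_rot: [-3.142, -0.0, 2.936]
wrist_force: [0.5, 0.3, 1.0]
width: 0.0005
grip_force: 0.4
t 6.9 tcp [ 0.498  -0.0177  0.136 ] rot [-179.9988   -0.0055  168.2034] box [-32.4488 -42.7516 110.9959] j [-0.1291  0.396   1.8761 -0.      0.8697 -1.494 ] F [0.466  0.3063 1.013 ] w 0.0005392802043945307 [ 0.0216 -0.0148 -0.0044] 0.37527374501223676
```

Final closing: slow steps down, watching the force.

```bash
python3 -m creep '[[0.001,0,0.002,0,0,0],[0.001,0,0.004,0,0,0],[0.001,0,0.006,0,0,0],[0.001,0,0.008,0,0,0]]'
python3 -m creep '[[0,0,0.001,0,0,0],[0,0,0.002,0,0,0]]'
python3 where.py
```

```text
t: 7.23
tcp_pos: [0.4972, -0.0176, 0.1283]
ee_rot: [3.142, -0.0, 2.936]
wrist_force: [0.1, 0.5, 0.8]
width: 0.0007
grip_force: 0.4
t: 7.4
tcp_pos: [0.4973, -0.0176, 0.1263]
ee_rot: [-3.142, -0.0, 2.936]
wrist_force: [-1.7, 0.1, 0.9]
width: 0.0002
grip_force: 0.3
t 7.4 tcp [ 0.4973 -0.0176  0.1263] rot [-179.9995   -0.0073  168.2042] box [-33.2385 -42.7377 101.3248] j [-0.1289  0.4103  1.8844  0.      0.847  -1.4938] F [-1.6908  0.1265  0.9125] w 0.00023399555863955402 [ 0.0028  0.102  -0.0503] 0.31666465891248663
```

```bash
for i in 1 2 3 ; do :; done
python3 -m creep '[[0,0,0.0005,0,0,0],[0,0,0.001,0,0,0],[0,0,0.001,0,0,0]]'|grep -E "tcp|force"
python3 -m creep '[[0,0,0.0005,0,0,0],[0,0,0.001,0,0,0],[0,0,0.001,0,0,0]]'|grep -E "tcp|force"
```

```text
tcp_pos: [0.4973, -0.0176, 0.1254]
wrist_force: [-0.5, -1.0, -0.1]
grip_force: 0.0
tcp_pos: [0.4973, -0.0176, 0.1244]
wrist_force: [-0.2, 0.2, -0.5]
grip_force: 0.0
```

```bash
python3 -m creep '[[0,0,0.0004,0,0,0],[0,0,0.0007,0,0,0],[0,0,0.0007,0,0,0]]'|grep -E "tcp|force"
```

```text
tcp_pos: [0.4973, -0.0176, 0.124]
wrist_force: [-1.7, -0.1, 4.5]
grip_force: 2.3
```

```bash
python3 -m creep '[[0,0,0.0004,0,0,0],[0,0,0.0008,0,0,0],[0,0,0.0008,0,0,0]]'|grep -E "tcp|force"
```

```text
tcp_pos: [0.4974, -0.0176, 0.1239]
wrist_force: [-5.2, 0.3, 14.0]
grip_force: 7.0
```

```bash
python3 -m creep '[[0,0,-0.003,0,0,0],[0,0,-0.03,0,0,0],[0,0,-0.06,0,0,0],[0,0,-0.09,0,0,0],[0,0,-0.09,0,0,0]]' 0.3 | head -2
python3 -m creep '[[-0.009,0.034,0,0,0,0],[-0.018,0.068,0,0,0,0],[-0.026,0.1,0,0,0,0],[-0.033,0.126,0,0,0,0],[-0.033,0.126,0,0,0,0],[-0.033,0.126,0,0,0,0]]' | head -2
cat > k.py <<'E'
from h import *
np.set_printoptions(precision=4,suppress=True)
import sys
Rb=R.from_euler('z',-11.75,degrees=True).as_matrix()
out=[]
for n in ['top','wrist']:
    im,d,c=cam(n); P=cloud(c,d); P[d==0]=0; out.append(im)
    C=np.array([.5385,.0175,.025]); L=(P-C)@Rb*1000
    k=(np.hypot(L[...,0],L[...,1]-83)<35)&(L[...,2]>106)&(L[...,2]<115)
    if k.any():
        q=L[k]; print(n,'knob',k.sum(),q.mean(0),(q.min(0)+q.max(0))/2,q.max(0)[2])
    f=(abs(L[...,0])<45)&(abs(L[...,1]+60)<45)&(abs(L[...,2]-80)<40); 
    if f.sum()>20: q=L[f]; print('flap plane z=ax+by+c',np.linalg.lstsq(np.c_[q[:,:2],np.ones(len(q))],q[:,2],rcond=None)[0],f.sum())
    p=(np.hypot(L[...,0]+50,L[...,1]-110)<4)&(L[...,2]>60)&(L[...,2]<90)
    if p.any(): print('peg z',L[p][:,2].mean(),p.sum(), 'deck', np.median(L[(abs(L[...,1]-110)<10)&(abs(L[...,0])<30)&(abs(L[...,0])>22)&(abs(L[...,2]-70)<10)][:,2]))
    p=(np.hypot(L[...,0],L[...,1]-83)<3)&(L[...,2]>100)&(L[...,2]<120)
    if p.any(): print('pin z',np.median(L[p][:,2]),p.sum())
    for t in ['knob_axis','bolt_peg_top','pin_top']:
        for r in robot.tip_of(t,n)[:1]:
            u,v=[int(round(x)) for x in r['pixel']]; print(t,round(r['confidence'],2),(u,v),L[v,u])
cv2.imwrite('pics/%s.png'%sys.argv[1],out[1][:,:,::-1])
E
python3 k.py w1; python3 where.py 0 83 105
```

```text
t: 8.82
tcp_pos: [0.4995, -0.0178, 0.218]
t: 9.32
tcp_pos: [0.5552, 0.0998, 0.212]
flap plane z=ax+by+c [-0.0007  0.0011 80.573 ] 1316
wrist knob 1734 [ -1.0876  83.0188 112.0633] [  0.3823  82.8947 110.2552] 114.48708054980425
flap plane z=ax+by+c [-0.0017  0.0002 81.3043] 8735
peg z 71.87602051232554 56 deck 71.39385212919144
pin z 113.11473607737108 38
knob_axis 0.79 (259, 202) [ -4.7719  83.3594 112.7   ]
bolt_peg_top 0.66 (131, 79) [-523.6523 -126.7944  -25.    ]
pin_top 0.4 (261, 208) [  0.4449  85.0231 112.8064]
t 9.7167 tcp [0.5552 0.0984 0.2131] rot [179.9986   0.0129 168.1545] box [ -0.0861  82.6598 188.0735] j [ 0.0929  0.4017  1.6412 -0.      1.0984 -1.2711] F [-0.0109 -0.5237  0.441 ] w 0.06056790318265893 [ 0.0621 -0.0362 -0.0494] 0.0
shift [-0.0001  0.0003  0.0831] [0.5554 0.0988 0.13  ]
```

View pics/w1.png

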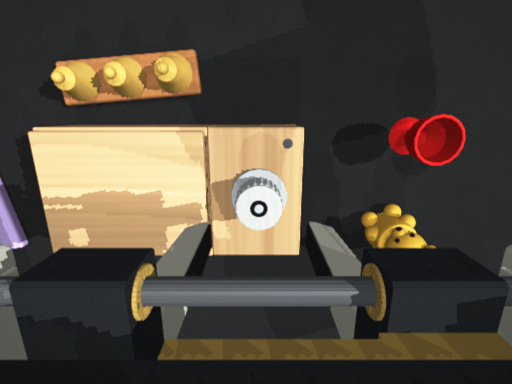

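```bash
python3 -m creep '[[0,0,0.03,0,0,0],[0,0,0.055,0,0,0],[0,0,0.072,0,0,0],[0,0,0.083,0,0,0],[0,0,0.083,0,0,0],[0,0,0.083,0,0,0]]' 0.3 | head -2
python3 -m creep '[[0,0,0,0,0,0],[0,0,0,0,0,0],[0,0,0,0,0,0],[0,0,0,0,0,0],[0,0,0,0,0,0],[0,0,0,0,0,0],[0,0,0,0,0,0],[0,0,0,0,0,0]]' -1
python3 where.py
```

```text
t: 10.22
tcp_pos: [0.5555, 0.0989, 0.1303]
t: 10.88
tcp_pos: [0.5556, 0.0984, 0.1308]
ee_rot: [-3.141, 0.001, 2.936]
wrist_force: [-1.0, -5.4, 5.9]
width: 0.0396
grip_force: 30.0
t 10.8833 tcp [0.5556 0.0984 0.1308] rot [-179.9499    0.0582  168.212 ] box [  0.2553  82.6373 105.81  ] j [ 0.0932  0.5064  1.708  -0.0014  0.9265 -1.271 ] F [-1.0278 -5.4004  5.8533] w 0.039575621832661924 [-1.0019  0.338  -0.0734] 29.99617427587509
```

```bash
python3 -m creep '[[0,0,0,0,0,5],[0,0,0,0,0,10],[0,0,0,0,0,15],[0,0,0,0,0,20],[0,0,0,0,0,25],[0,0,0,0,0,30],[0,0,0,0,0,35],[0,0,0,0,0,40]]' |grep -E "rot|force"
python3 where.py | grep -oE "rot.*|t .*tcp"
```

```text
ee_rot: [3.141, 0.001, 2.233]
wrist_force: [0.8, -2.9, 4.5]
grip_force: 30.0
t 11.55 tcp
rot [179.9384   0.0775 127.9681] box [  0.457   83.0999 105.8167] j [ 0.0936  0.5066  1.7077 -0.0007  0.9257 -0.5686] F [ 0.7992 -2.8607  4.4681] w 0.039704186913183524 [-0.4279 -0.091   0.0962] 29.985162019729614
```

```bash
cat > q.py <<'E'
from h import *
s=robot.observe(); print('t%.2f yaw %.1f Mz %.3f F %s w %.4f j6 %.2f'%(s['t'],np.degrees(s['ee_rot'][2]),s['ft_torque'][2],s['wrist_force'].round(1),s['width'],s['joint_pos'][5]))
E
for z in 1; do
python3 -m creep '[[0,0,0,0,0,4],[0,0,0,0,0,8],[0,0,0,0,0,10]]' >/dev/null; python3 q.py
python3 -m creep '[[0,0,0,0,0,4],[0,0,0,0,0,8],[0,0,0,0,0,10]]' >/dev/null; python3 q.py
python3 -m creep '[[0,0,0,0,0,4],[0,0,0,0,0,8],[0,0,0,0,0,10]]' >/dev/null; python3 q.py
python3 -m creep '[[0,0,0,0,0,4],[0,0,0,0,0,8],[0,0,0,0,0,10]]' >/dev/null; python3 q.py
done
```

```text
t11.80 yaw 118.0 Mz 0.110 F [ 0.4 -1.6  3.5] w 0.0397 j6 -0.39
t12.05 yaw 108.0 Mz 0.041 F [ 1.3 -2.   3.2] w 0.0396 j6 -0.22
t12.30 yaw 98.0 Mz 0.095 F [ 2.4 -1.9  2.3] w 0.0399 j6 -0.05
t12.55 yaw 88.0 Mz 0.062 F [ 4.5 -1.9  2.4] w 0.0396 j6 0.13
```

```bash
python3 -m creep '[[0,0,0,0,0,4],[0,0,0,0,0,8],[0,0,0,0,0,10]]' >/dev/null; python3 q.py
python3 -m creep '[[0,0,0,0,0,4],[0,0,0,0,0,8],[0,0,0,0,0,10]]' >/dev/null; python3 q.py
python3 -m creep '[[0,0,0,0,0,4],[0,0,0,0,0,8],[0,0,0,0,0,10]]' >/dev/null; python3 q.py
```

```text
t12.80 yaw 78.0 Mz 0.089 F [ 3.9 -2.2  1.4] w 0.0396 j6 0.30
t13.05 yaw 68.0 Mz 0.340 F [ 3.3 -2.3  0. ] w 0.0395 j6 0.48
t13.30 yaw 58.0 Mz 0.260 F [ 4.4 -3.6  0.1] w 0.0390 j6 0.65
```

```bash
python3 -m creep '[[0,0,0,0,0,2],[0,0,0,0,0,4]]' >/dev/null; python3 q.py
python3 -m creep '[[0,0,0,0,0,2],[0,0,0,0,0,4]]' >/dev/null; python3 q.py
python3 -m creep '[[0,0,0,0,0,2],[0,0,0,0,0,4]]' >/dev/null; python3 q.py
python3 -m creep '[[0,0,0,0,0,2],[0,0,0,0,0,4]]' >/dev/null; python3 q.py
```

```text
t13.47 yaw 54.1 Mz 0.175 F [ 5.2 -3.7  1.3] w 0.0395 j6 0.72
t13.63 yaw 50.1 Mz 0.145 F [ 5.5 -3.3 -0. ] w 0.0394 j6 0.79
t13.80 yaw 46.1 Mz 0.112 F [ 5.  -4.5 -1.6] w 0.0394 j6 0.86
t13.97 yaw 42.1 Mz 0.177 F [ 5.3 -4.5  0.1] w 0.0392 j6 0.93
```

```bash
python3 -m creep '[[0,0,0,0,0,2],[0,0,0,0,0,4]]' >/dev/null; python3 q.py
python3 -m creep '[[0,0,0,0,0,2],[0,0,0,0,0,4]]' >/dev/null; python3 q.py
python3 -m creep '[[0,0,0,0,0,2],[0,0,0,0,0,4]]' >/dev/null; python3 q.py
python3 -m creep '[[0,0,0,0,0,2],[0,0,0,0,0,4]]' >/dev/null; python3 q.py
python3 -m creep '[[0,0,0,0,0,2],[0,0,0,0,0,4]]' >/dev/null; python3 q.py
python3 -m creep '[[0,0,0,0,0,0],[0,0,0,0,0,0],[0,0,0,0,0,0],[0,0,0,0,0,0],[0,0,0,0,0,0]]' 0.4 >/dev/null; python3 q.py
python3 -m creep '[[0,0,-0.01,0,0,0],[0,0,-0.025,0,0,0],[0,0,-0.05,0,0,0],[0,0,-0.083,0,0,0],[0,0,-0.083,0,0,0],[0,0,-0.083,0,0,0]]' >/dev/null; python3 q.py; python3 k.py w2
```

```text
t14.13 yaw 38.2 Mz 0.331 F [ 6.1 -4.7 -1.3] w 0.0395 j6 1.00
t14.30 yaw 34.2 Mz 0.435 F [ 6.5 -5.3 -1. ] w 0.0393 j6 1.07
t14.47 yaw 30.2 Mz 0.546 F [ 5.9 -4.4  0.1] w 0.0396 j6 1.14
t14.63 yaw 26.2 Mz 0.207 F [ 6.4 -5.7 -0.5] w 0.0395 j6 1.21
t14.80 yaw 22.1 Mz 0.209 F [ 6.7 -5.7 -0.1] w 0.0395 j6 1.28
t15.22 yaw 22.2 Mz 0.075 F [-0.6 -0.2  0.1] w 0.0643 j6 1.28
t15.72 yaw 22.2 Mz 0.042 F [-0.8 -0.4 -1. ] w 0.0650 j6 1.28
flap plane z=ax+by+c [-0.0009  0.0001 80.5316] 1316
wrist knob 1701 [  2.5199  83.8958 112.1055] [  1.4844  82.8428 110.612 ] 114.93735687202877
flap plane z=ax+by+c [ 0.0016  0.0016 81.3363] 1405
peg z 77.54417541259868 46 deck 71.4284230548495
pin z 115.99667554921086 37
knob_axis 0.89 (261, 200) [  5.2094  85.1869 112.7406]
bolt_peg_top 0.68 (112, 130) [-35.648  240.3473  41.6667]
pin_top 0.57 (262, 206) [  2.1073  82.1216 115.5588]
```

View pics/w2.png

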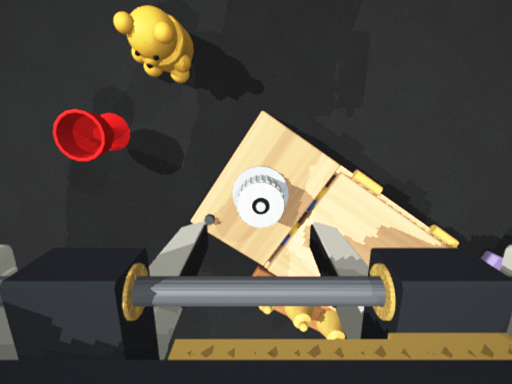

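The picture shows the peg standing up at (209, 220), the pin raised at (261, 206), the flap flat and the gripper clear. The pin rose about 2.9 mm (two clicks) and the peg about 5.7 mm, so the bolt is tight.

```bash
python3 -c "
from workcell import robot
print(robot.sign_off())"
```

```text
the job is handed in; nothing more can be done
None
```

The flap is shut flat, the bolt is tight with the clutch clicked over twice, the gripper has let go and is clear, and the job is handed in (the sign-off gave no verdict).

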